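Close down the stencil ink bench

ROBOT

A 7-joint arm with a two-finger parallel gripper is mounted at the origin on the work surface. World frame = base frame: x ahead of the robot, y to its left, z up, the work surface at z = 0. Lengths are in m, angles in rad, forces in N, time in s.
With the tool pointing down it reaches from about 0.425 to 0.925 m from the base axis. Payload 6.8 kg.
Tool frame: the origin (TCP) lies midway between the tips of the shut fingers; the grasp point (between the pads) lies 19 mm behind it (bot.pinch_z is the distance from the TCP to the grasp point, in m); z points along the fingers, y is the line along which they close (so a half turn about z gives the same grasp; the last joint's range is limited). The gripper opens to 85 mm and grips with 20 to 120 N. Pads are 22 mm wide; open, the fingers measure 114 mm over their backs; the gripper's body (76 mm by 85 mm) begins 54 mm behind the grasp point. The pads swing forward as they close: fully open they stand 13 mm farther back than shut.
Start: joints at [1.028, 0.477, 0.022, 1.555, -0.011, 1.109, -0.083], TCP at [0.284, -0.612, 0.231] pointing down, gripper open.
Joint ranges: [-2.96, 2.96], [-0.34, 2.1], [-1.41, 1.46], [0.24, 2.44], [-1.37, 4.51], [0.17, 1.92], [-2.96, 2.96]. Speed limits (rad/s): [2.39, 2.39, 3.14, 3.14, 3.14, 3.14, 3.14].

INTERFACE

Orientations are given as a unit quaternion [w, x, y, z].
In Python, from station import bot, imaging gives the robot as it stands. The module is installed in compiled form; this text tells all that it offers.
- The arm moves only by the tool carry_out, never from a script. Its argument "targets" is a list of rows, each a list of 5 numbers: the shift along the tool's x, y, z in cm, then the turn about the tool's z in degrees, then the opening, from -1 (shut) to 1 (fully open). In form: [[x, y, z, yaw, gripper], ...]. A call has 1 to 12 rows; each row shifts and turns the commanded pose from where the row before left it, along the tool's axes as they then stand; what a row does not reach is not made up. A row lasts 1/10 s, in which the tool goes at most 50 mm and 8.59 degrees, less where a joint would pass 70% of its speed; a pose out of reach is approached as far as the arm can. A call is refused whole if a number of a shift passes 5 or a number of a turn 8.59, either way. A call with a gripper value outside its range is refused whole. The fingers move at their own pace and stop on an object; "force" is the grip in N (left out, the last holds). Time passes only in rows, so rows that do not move let the fingers close. It gives the time, the measured TCP pose, the force, the opening and the grip force at its end, in the units of the state.
- bot.get_obs(): the state, without advancing time (a new reading comes with each control period).
- imaging.read_camera(name): name is "side" or "top" or "wrist"; returns the picture (400x640x3 uint8, red, green, blue); there is no depth.
- imaging.calibration(name): a dict with "fx", "fy", "cx", "cy" (pixels), "extrinsics" (4x4, takes a point from world to camera coordinates). Camera axes: x right, y up, looking along -z (the intrinsics and any distortion apply to the point x, -y, -z); pixel columns grow to the right and rows downward; lengths in m; the calibration is good to about 2 mm. A picture is of the moment at which its call begins: read the wrist's pose just before it. calibration takes no time and is no camera call; for the wrist camera it gives the pose at the moment of the call.
- bot.hand_in(): hands the job in; it is judged then, once.
The state is a dict: "t": time; "q": joint angles; "joint_vel": joint speeds; "joint_torque": joint torques, N m; "eef_pos": TCP position; "tool_rot": TCP orientation; "contact_force": force on the tool from outside, world axes, zero at the start; "torque": the same for the moment, N m; "gripper_width": opening from 0.0 (shut) to 1.0 (fully open); "grasp_force": force on a finger pad.
Only numpy, scipy, OpenCV 4.12 (cv2) and the standard library are available. Lean on these libraries where they do the work, as an engineer would, in place of code of your own. Each camera call takes 0.05 s, during which the arm holds its last target. There are 200 camera calls.

TASK

Close down the ink bench: first twist the screw caps of all three ink jars clockwise until they are fully shut, then stack every loose ink tin on its side onto the row of tins in the tray as a neat pyramid, each one saddled in the gap between two tins below it and lined up end to end with them, starting a third layer when the second is full. Leave the other things on the bench where they are.

Things in the scene. Friction and masses are not known exactly. Their poses are not given: they have to be found in the camera images.
- cap0_top (a point): top centre of the black ribbed screw cap of ink jar 0: a cylinder 48 mm across, 22 mm high (48 to 70 mm above the table), gripped across its sides from above, with a white pointer line on top from centre to rim. The jar is glass, 62 mm across, its shoulder 46 mm above the table, its steel foot (74 mm across, 6 mm thick) screwed down.
- cap0 (a joint): how far the captive cap of ink jar 0 is unscrewed, rad: 0 fully shut against its stop (the pointer line then meets the white tick on the jar's shoulder), 3.2 fully open. Clockwise from above closes it. It does not rise or come off, is stiff (0.06 N m) and stays where it is left.
- cap1_top (a point): top centre of the black ribbed screw cap of ink jar 1: a cylinder 48 mm across, 22 mm high (48 to 70 mm above the table), gripped across its sides from above, with a white pointer line on top from centre to rim. The jar is glass, 62 mm across, its shoulder 46 mm above the table, its steel foot (74 mm across, 6 mm thick) screwed down.
- cap1 (a joint): how far the captive cap of ink jar 1 is unscrewed, rad: 0 fully shut against its stop (the pointer line then meets the white tick on the jar's shoulder), 3.2 fully open. Clockwise from above closes it. It does not rise or come off, is stiff (0.06 N m) and stays where it is left.
- cap2_top (a point): top centre of the black ribbed screw cap of ink jar 2: a cylinder 48 mm across, 22 mm high (48 to 70 mm above the table), gripped across its sides from above, with a white pointer line on top from centre to rim. The jar is glass, 62 mm across, its shoulder 46 mm above the table, its steel foot (74 mm across, 6 mm thick) screwed down.
- cap2 (a joint): how far the captive cap of ink jar 2 is unscrewed, rad: 0 fully shut against its stop (the pointer line then meets the white tick on the jar's shoulder), 3.2 fully open. Clockwise from above closes it. It does not rise or come off, is stiff (0.06 N m) and stays where it is left.
- tin0: closed metal ink tin with a paper band: an eight-sided prism, 44 mm across its flats, 62 mm long, flat ends, about 120 g, lying on one of its eight sides. Origin: the middle of the tin; x runs along its length, either end alike. Best gripped over its two ends. All tins are identical; some may be absent (None).
- tin1: closed metal ink tin with a paper band: an eight-sided prism, 44 mm across its flats, 62 mm long, flat ends, about 120 g, lying on one of its eight sides. Origin: the middle of the tin; x runs along its length, either end alike. Best gripped over its two ends. All tins are identical; some may be absent (None).
- tin2: closed metal ink tin with a paper band: an eight-sided prism, 44 mm across its flats, 62 mm long, flat ends, about 120 g, lying on one of its eight sides. Origin: the middle of the tin; x runs along its length, either end alike. Best gripped over its two ends. All tins are identical; some may be absent (None).
- tin3: closed metal ink tin with a paper band: an eight-sided prism, 44 mm across its flats, 62 mm long, flat ends, about 120 g, lying on one of its eight sides. Origin: the middle of the tin; x runs along its length, either end alike. Best gripped over its two ends. All tins are identical; some may be absent (None).
- tin4: closed metal ink tin with a paper band: an eight-sided prism, 44 mm across its flats, 62 mm long, flat ends, about 120 g, lying on one of its eight sides. Origin: the middle of the tin; x runs along its length, either end alike. Best gripped over its two ends. All tins are identical; some may be absent (None).
- tray: grey tray fixed to the table, 204 mm long (its y), 56 mm wide (its x), with a bottom row of four tins of the same kind held fast in it, side by side along y (at -69, -23, 23, 69 mm), their axes along the tray's x, 28 mm above the table; they overhang it by 3 mm at both ends. Origin: centre of its underside, z up.
- gap0 (a point): where the middle of a tin lies when it is saddled in the second layer, in the gap between two neighbouring tins of the bottom row: y = -46 mm in the tray's frame, 67.2 mm above the table, its axis along the tray's x.
- gap1 (a point): where the middle of a tin lies when it is saddled in the second layer, in the gap between two neighbouring tins of the bottom row: y = 0 mm in the tray's frame, 67.2 mm above the table, its axis along the tray's x.
- gap2 (a point): where the middle of a tin lies when it is saddled in the second layer, in the gap between two neighbouring tins of the bottom row: y = 46 mm in the tray's frame, 67.2 mm above the table, its axis along the tray's x.
- high0 (a point): where the middle of a tin lies when it is saddled in the third layer, in the gap between two tins of the second layer: y = -23 mm in the tray's frame, 106.5 mm above the table, its axis along the tray's x.
- high1 (a point): where the middle of a tin lies when it is saddled in the third layer, in the gap between two tins of the second layer: y = 23 mm in the tray's frame, 106.5 mm above the table, its axis along the tray's x.
- sponge_block: bystander, to be left alone: blue and yellow block 50 x 35 x 30 mm. Origin: centre of its underside.
- mix_cup: bystander, to be left alone: white plastic cup 70 mm across, 75 mm high. Origin: centre of its underside.
There are look-alikes about, which are no part of the job. What is shaped like the part that bears cap2_top but red is not meant.

How it is judged:
On the way, in this order (a step that is already met when the one before it is completed fails the run):
1. all three jar caps are fully shut (value of joint each of cap0, cap1, cap2 below 0.1 rad), for 0.2 s.
2. every loose tin lies saddled in the pyramid on the tray ((distance between tin0 and gap0 below 0.012 m or distance between tin0 and gap1 below 0.012 m or distance between tin0 and gap2 below 0.012 m or distance between tin0 and high0 below 0.012 m or distance between tin0 and high1 below 0.012 m) and (distance between tin1 and gap0 below 0.012 m or distance between tin1 and gap1 below 0.012 m or distance between tin1 and gap2 below 0.012 m or distance between tin1 and high0 below 0.012 m or distance between tin1 and high1 below 0.012 m) and (distance between tin2 and gap0 below 0.012 m or distance between tin2 and gap1 below 0.012 m or distance between tin2 and gap2 below 0.012 m or distance between tin2 and high0 below 0.012 m or distance between tin2 and high1 below 0.012 m) and (distance between tin3 and gap0 below 0.012 m or distance between tin3 and gap1 below 0.012 m or distance between tin3 and gap2 below 0.012 m or distance between tin3 and high0 below 0.012 m or distance between tin3 and high1 below 0.012 m) and (distance between tin4 and gap0 below 0.012 m or distance between tin4 and gap1 below 0.012 m or distance between tin4 and gap2 below 0.012 m or distance between tin4 and high0 below 0.012 m or distance between tin4 and high1 below 0.012 m)), for 0.2 s.
At the end, for the whole second after the job is handed in: All three caps are within 0.1 rad of fully shut, and the middle of every tin present lies within 12 mm of one of the places gap0, gap1, gap2 (second layer) or high0, high1 (third layer), at rest (all of step 1 and all of step 2 and linear speed of each of tin0, tin1, tin2, tin3, tin4 below 0.02 m/s); the robot touches nothing.
It fails at once if one of the other things on the bench is moved more than 4 cm (distance of any of sponge_block, mix_cup from where it was at the start of the episode above 0.04 m).
Of tin0, tin1, tin2, tin3, tin4 only 3 to 5 are there at a start; the rules pass over those that are not, and their reading is None.
At some moment in a run one of tin0, tin1, tin2, tin3, tin4 may be knocked a few centimetres aside while the robot is not near it.
Once in a run the grip may slacken for a moment while it holds something.
It also fails if it takes over 210 s, if anything falls off the work surface, if the arm or the gripper's body presses on something with over 40 N, if the wrist force passes 120 N, or if a joint passes its speed limit or range.

## Working session

There is one attempt and no reset: what is moved stays moved. The work goes in short steps, Python scripts to look and compute and a tool call to move; the robot and the scene stay as the last step left them, time stands still between calls to the robot, and variables do not carry over. Pictures are saved under pics/ and viewed, at most 14 in all, crops included, and the job is handed in when it is done.

Besides the shell and the picture viewer there is one more tool, called after "Emit:" in YAML: its name, and indented under it one key for each argument. carry_out: Moves the arm, as the interface text tells. Its arguments: {"type":"object","properties":{"targets":{"type":"array"},"force":{"type":"number"}},"required":["targets"]}

```bash
mkdir -p pics; python3 - <<'E'
from station import bot, imaging
import cv2,numpy as np
np.set_printoptions(precision=4,suppress=True)
o=bot.get_obs();print(o['t'],o['eef_pos'],o['tool_rot'],o['gripper_width'],bot.pinch_z)
for n in('top','side'):
    c=imaging.calibration(n);print(n,c['fx'],c['fy'],c['cx'],c['cy'],{k:v for k,v in c.items() if k not in('fx','fy','cx','cy')})
    im=imaging.read_camera(n);cv2.imwrite(f'pics/{n}0.png',im[:,:,::-1])
    cv2.imwrite(f'pics/{n}0v.png',cv2.resize(im[:,:,::-1],(800,500),interpolation=cv2.INTER_CUBIC))
E
```

```text
0.0 [ 0.2841 -0.6116  0.2303] [-0.0009  0.9765  0.2157 -0.0003] 1.0005843167641397 0.0187
top 386.7183875820434 386.7183875820434 318.8288667423214 201.0011535062735 {'extrinsics': array([[ 0.0222, -0.9993,  0.0291, -0.0157],
       [ 0.9874,  0.0264,  0.156 , -0.5779],
       [-0.1567,  0.0252,  0.9873, -1.1577],
       [ 0.    ,  0.    ,  0.    ,  1.    ]])}
side 516.9620186044639 516.9620186044639 322.82923784637325 204.48669670744286 {'extrinsics': array([[-0.7762, -0.6304, -0.0069,  0.4413],
       [ 0.3753, -0.4709,  0.7984, -0.2866],
       [-0.5065,  0.6171,  0.6021, -1.1636],
       [ 0.    ,  0.    ,  0.    ,  1.    ]])}
```

View pics/top0v.png

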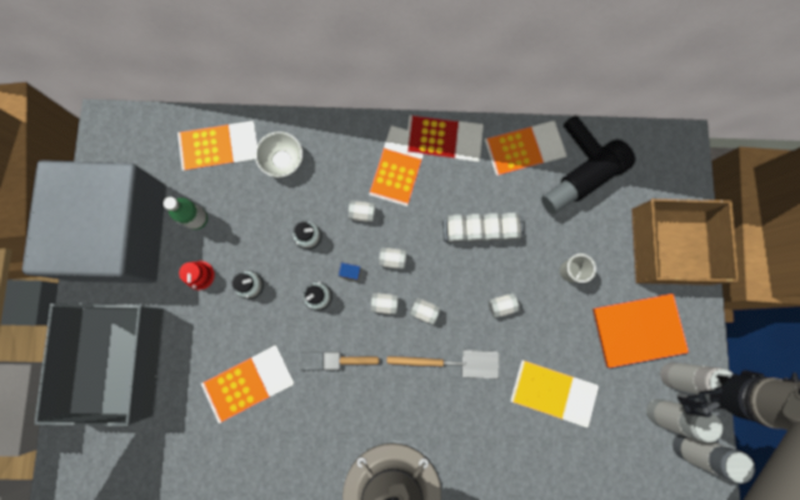

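View pics/side0v.png

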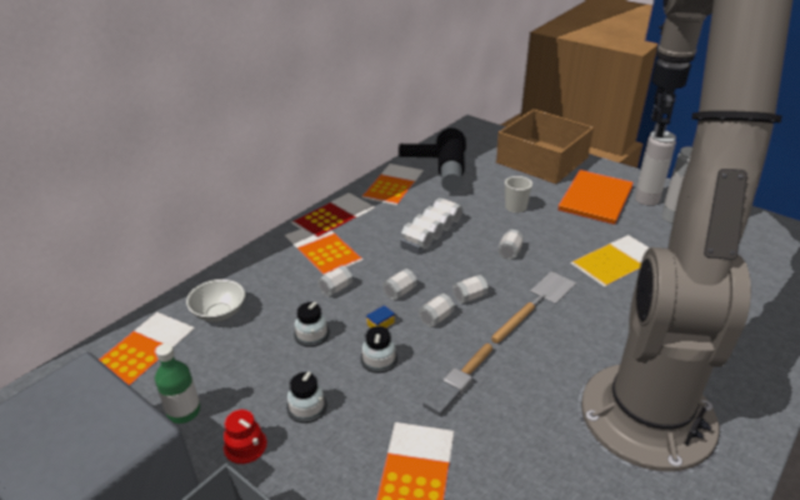

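The top view shows five loose tins at about (362,211), (393,258), (385,303), (425,312) and (505,305). The jars are at (306,235), (246,284) and (317,296), with a red decoy at (197,275). The tray is at (483,227), the cup at (581,268) and the sponge at (350,271). The side view agrees. All of these are in 800x500 pixels.

```bash
cat > h.py <<'E'
from station import bot, imaging
import cv2,numpy as np
from scipy.spatial.transform import Rotation as Rn
np.set_printoptions(precision=4,suppress=True)
def ray(c,uv,z):
    uv=np.atleast_2d(np.asarray(uv,float)); E=c['extrinsics']; R=E[:3,:3]; o=-R.T@E[:3,3]
    d=np.c_[(uv[:,0]-c['cx'])/c['fx'],-(uv[:,1]-c['cy'])/c['fy'],-np.ones(len(uv))]@R
    return o+d*((z-o[2])/d[:,2])[:,None]
def proj(c,P):
    P=np.atleast_2d(P);E=c['extrinsics'];p=P@E[:3,:3].T+E[:3,3]
    return np.c_[c['cx']-c['fx']*p[:,0]/p[:,2],c['cy']+c['fy']*p[:,1]/p[:,2]]
def tool():
    o=bot.get_obs();q=o['tool_rot'];return o,Rn.from_quat([q[1],q[2],q[3],q[0]]).as_matrix()
def yawdir(R): # heading (deg) of tool x in world
    return np.degrees(np.arctan2(R[1,0],R[0,0]))
def delta(x,y,z,head=None):
    "cm shift in present tool axes, and deg tool turn to get tool x heading"
    o,R=tool();d=R.T@(np.array([x,y,z])-o['eef_pos'])*100
    if head is not None:
        t=(yawdir(R)-head+90)%180-90; return d,t
    return d
def snap(n,name):
    c=imaging.calibration(n);im=imaging.read_camera(n);cv2.imwrite(f'pics/{name}.png',im[:,:,::-1]);return c,im
E
python3 - <<'E'
from h import *
c=imaging.calibration('top');s=imaging.calibration('side')
pts=dict(tinA=(362,211,.03),tinB=(393,258,.03),tinC=(385,303,.03),tinD=(425,312,.03),tinE=(505,305,.03),j1=(306,230,.07),j2=(246,281,.07),j3=(317,291,.07),red=(197,272,.06),tray=(483,227,.045),sponge=(350,271,.03),cup=(581,268,.05),bottle=(178,205,.1))
for k,(u,v,z) in pts.items():
    P=ray(c,(u*.8,v*.8),z);print(k,P[0],'side px(800)',proj(s,P)[0]/.8, 'reach',np.hypot(*P[0,:2]))
w=imaging.calibration('wrist');E=w['extrinsics'];print(w['fx'],w['cx'],w['cy'],-E[:3,:3].T@E[:3,3],E[:3,:3])
o,R=tool();print(R,yawdir(R),o['q'])
E
```

```text
tinA [0.682  0.0935 0.03  ] side px(800) [337.1574 278.4926] reach 0.6883492005107898
tinB [0.563  0.0116 0.03  ] side px(800) [402.0602 281.3996] reach 0.5631440302237042
tinC [0.4499 0.0287 0.03  ] side px(800) [438.7022 306.7724] reach 0.4508035883464353
tinD [ 0.43   -0.0709  0.03  ] side px(800) [473.3243 286.7852] reach 0.43585126372554467
tinE [ 0.452  -0.2706  0.03  ] side px(800) [512.8635 241.2   ] reach 0.5267857146580666
j1 [0.6207 0.2261 0.07  ] side px(800) [312.0304 307.5932] reach 0.6606103933764972
j2 [0.4924 0.3624 0.07  ] side px(800) [307.8287 377.6238] reach 0.6114248967495206
j3 [0.4726 0.1922 0.07  ] side px(800) [378.9585 330.4495] reach 0.5102329915682847
red [0.5121 0.484  0.06  ] side px(800) [248.0757 418.5962] reach 0.7046689028283633
tray [ 0.6459 -0.2134  0.045 ] side px(800) [433.5753 218.2721] reach 0.6801889258549123
sponge [0.5274 0.1182 0.03  ] side px(800) [382.8897 313.6814] reach 0.5404741960085144
cup [ 0.5473 -0.4575  0.05  ] side px(800) [519.7649 189.1385] reach 0.7133596469727532
bottle [0.6668 0.527  0.1   ] side px(800) [166.5403 374.1638] reach 0.8499495097909101
289.72275822439656 321.2553905439012 204.70353561148505 [ 0.3447 -0.5822  0.3719] [[ 0.4217 -0.9068 -0.0007]
 [ 0.8746  0.4069 -0.2635]
 [ 0.2393  0.1105  0.9646]]
[[ 0.907   0.4212 -0.0008]
 [ 0.4212 -0.907   0.0014]
 [-0.0001 -0.0016 -1.    ]] 24.911261939256107 [ 1.0279  0.4777  0.0223  1.5563 -0.0115  1.1093 -0.0831]
```

Emit:
carry_out:
  targets:
    - [3.7,-2.5,-0.4,0,1]
    - [3.7,-2.5,-0.4,0,1]
    - [3.7,-2.5,-0.4,0,1]
    - [3.7,-2.5,-0.4,0,1]
    - [3.7,-2.5,-0.4,0,1]
    - [3.7,-2.5,-0.4,0,1]
    - [3.7,-2.5,-0.4,0,1]
    - [3.7,-2.5,-0.4,0,1]
    - [3.7,-2.5,-0.4,0,1]
    - [3.7,-2.5,-0.4,0,1]
    - [3.7,-2.5,-0.4,0,1]
    - [3.7,-2.5,-0.4,0,1]

```text
t: 1.3
eef_pos: [0.5611, -0.1515, 0.2792]
tool_rot: [-0.0, 0.976, 0.216, -0.0]
contact_force: [-0.1, -0.0, 0.3]
gripper_width: 1.001
grasp_force: 0.0
```

```bash
python3 - <<'E'
from h import *
o,R=tool();print(o['t'],o['q'],yawdir(R))
c,im=snap('wrist','w1')
v=cv2.resize(im[:,:,::-1],(800,500),interpolation=cv2.INTER_CUBIC);cv2.imwrite('pics/w1v.png',v)
P=np.array([[.682,.0935,.03],[.563,.0116,.03],[.4499,.0287,.03],[.43,-.0709,.03],[.452,-.2706,.03],[.6459,-.2134,.045]])
print(proj(c,P)*1.25)
E
```

```text
1.3 [ 0.3259  0.292  -0.2107  1.7177  0.0665  1.1394 -1.0401] 24.900217625891834
[[219.588   -4.6377]
 [261.0228 153.7668]
 [212.7772 243.2284]
 [291.142  293.9849]
 [454.3283 344.1372]
 [493.4805 173.8111]]
```

View pics/w1v.png

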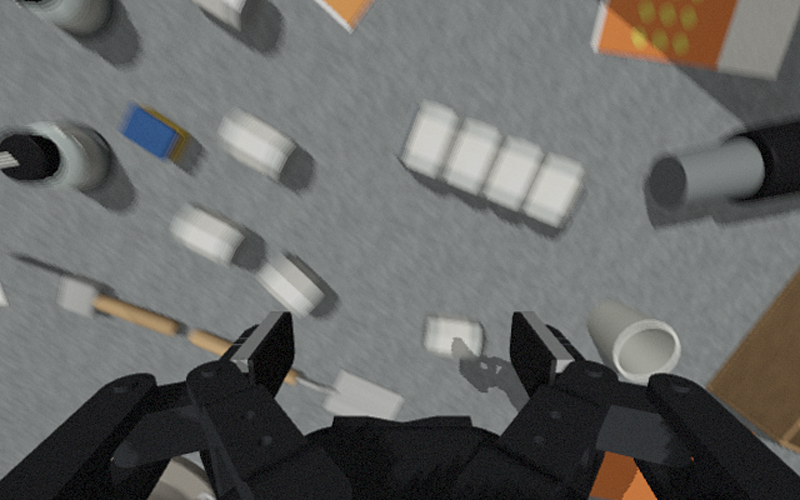

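The wrist view (800x500) shows the tray row at (493,163). The tins are at about (258,143), (208,233), (291,285), (453,337) and (225,5), and the jars are at the left edge.

Emit:
carry_out:
  targets:
    - [1.5,-4.1,0,0,1]
    - [1.5,-4.1,0,0,1]
    - [1.5,-4.1,0,0,1]
    - [1.5,-4.1,0,0,1]
    - [1.5,-4.1,0,0,1]
    - [1.5,-4.1,0,0,1]
    - [1.5,-4.1,0,0,1]
    - [1.5,-4.1,0,0,1]

```text
t: 2.15
eef_pos: [0.5308, 0.1961, 0.279]
tool_rot: [0.0, 0.976, 0.216, -0.0]
contact_force: [0.7, 0.8, -0.1]
gripper_width: 0.999
grasp_force: 0.0
```

Emit:
carry_out:
  targets:
    - [0,0,0,-8.1,1]
    - [0,0,0,-8.1,1]
    - [0,0,0,-8.1,1]
    - [0,0,0,-8.1,1]
    - [0,0,0,-8.1,1]
    - [0,0,0,-8.1,1]
    - [0,0,0,-8.1,1]
    - [0,0,0,-8.1,1]
    - [0,0,0,0,1]

```text
t: 3.05
eef_pos: [0.5312, 0.1945, 0.2789]
tool_rot: [-0.0, 0.709, 0.706, -0.0]
contact_force: [-0.0, 0.2, 0.1]
gripper_width: 0.998
grasp_force: 0.0
```

```bash
python3 - <<'E'
from h import *
o,R=tool();print(o['t'],o['eef_pos'],o['q'],yawdir(R))
c,im=snap('wrist','w2')
v=cv2.resize(im[:,:,::-1],(800,500),interpolation=cv2.INTER_CUBIC);cv2.imwrite('pics/w2v.png',v)
P=np.array([[.6207,.2261,.07],[.4924,.3624,.07],[.4726,.1922,.07]])
p=proj(c,P);print(p*1.25)
g=im.max(2)
m=((g<45)*255).astype(np.uint8)
for ct in cv2.findContours(m,cv2.RETR_EXTERNAL,cv2.CHAIN_APPROX_NONE)[0]:
    if 300<cv2.contourArea(ct)<8000:
        (u,w),r=cv2.minEnclosingCircle(ct);print((u*1.25,w*1.25),r*1.25,cv2.contourArea(ct),ray(c,(u,w),.07))
E
```

```text
3.05 [0.5312 0.1945 0.2789] [ 0.0097  0.3106 -0.5829  1.7333  0.1848  1.1536 -0.6306] 89.76998331178717
[[494.6075 195.8182]
 [355.6248  36.5924]
 [341.9536 231.0835]]
(338.23875427246094, 221.89531326293945) 25.222203731536865 1015.5 [[0.4694 0.2014 0.07  ]]
(494.3119812011719, 187.38340377807617) 26.28762722015381 1086.5 [[0.6199 0.2341 0.07  ]]
(354.5264434814453, 28.077495098114014) 32.83674955368042 1112.0 [[0.4917 0.3689 0.07  ]]
```

View pics/w2v.png

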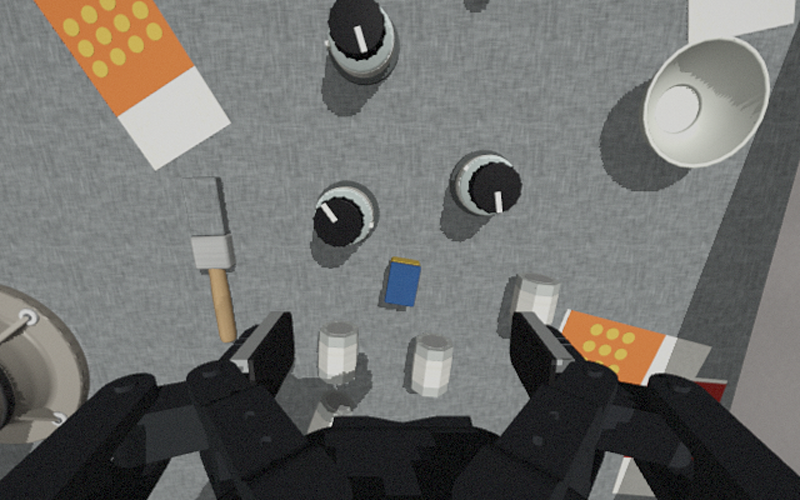

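Caps in this view are at (338,222), (494,187) and (357,28), each with a white pointer. I'll crop them to read the shoulder ticks.

```bash
python3 - <<'E'
from h import *
im=cv2.imread('pics/w2.png')
t=[]
for u,v in ((338,218),(490,187),(360,40)):
    u,v=int(u*.8),max(int(v*.8),32)
    t.append(cv2.resize(im[v-32:v+32,u-32:u+32],(264,264),interpolation=cv2.INTER_CUBIC))
cv2.imwrite('pics/j.png',np.hstack(t))
E
```

```text
(no output)
```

View pics/j.png

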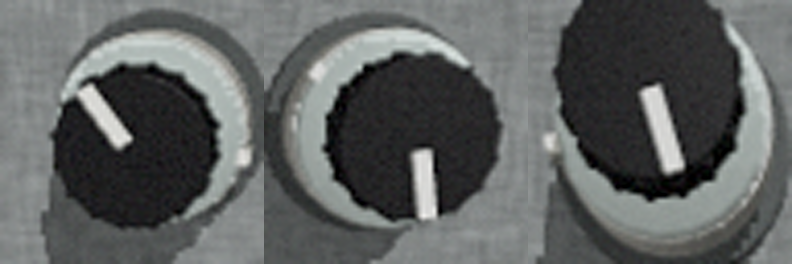

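```bash
cat > cap.py <<'E'
from h import *
def ang(c,cap,tip,tick):
    C=ray(c,cap,.07)[0];T=ray(c,tip,.07)[0];K=ray(c,tick,.046)[0]
    a=np.degrees(np.arctan2(*(T-C)[1::-1]));b=np.degrees(np.arctan2(*(K-C)[1::-1]))
    return C,(a-b)%360,np.linalg.norm((T-C)[:2]),np.linalg.norm((K-C)[:2]),a,b
E
python3 - <<'E'
from cap import *
# camera as at the w2 snapshot: arm has not moved
c=imaging.calibration('wrist')
f=lambda u0,v0,x,y:(u0-32+x/4.125,v0-32+y/4.125)
for n,(u,v),cap,tip,tick in (('j3',(338,218),(135,145),(85,92),(245,157)),('j1',(490,187),(149,137),(163,217),(52,72)),('j2',(360,40),(121,76),(146,170),(23,145))):
    u0,v0=int(u*.8),max(int(v*.8),32)
    C,d,r1,r2,a,b=ang(c,f(u0,v0,*cap),f(u0,v0,*tip),f(u0,v0,*tick));print(n,C,'turn',d,'r',r1,r2,'ptr',a,'tick',b)
print(delta(.4694,.2014,.15))
E
```

```text
j3 [0.4697 0.2021 0.07  ] turn 146.35973556392395 r 0.02096812599095859 0.03156637035253124 ptr 131.12415814096465 tick -15.235577422959288
j1 [0.621  0.2334 0.07  ] turn 139.14346332766712 r 0.023909674239164333 0.03034904469313813 ptr -76.63433360303873 tick 144.22220306929415
j2 [0.4945 0.3729 0.07  ] turn 87.77716301606515 r 0.022582552048869657 0.032040116916234124 ptr -75.40114626506903 tick -163.17830928113418
[ 0.6419 -6.1769 12.8967]
```

Emit:
carry_out:
  targets:
    - [0.3,-3.1,2,0,1]
    - [0.3,-3.1,4,0,1]
    - [0,0,4,-8.5,1]
    - [0,0,2.9,-8.5,1]
    - [0,0,0,-8.5,1]
    - [0,0,0,-8.5,1]
    - [0,0,0,-8.5,1]
    - [0,0,0,-8.5,1]
    - [0,0,0,-8.5,1]
    - [0,0,0,-8.5,1]
    - [0,0,0,-8.5,1]
    - [0,0,0,0,1]

```text
t: 4.3
eef_pos: [0.4698, 0.2009, 0.1506]
tool_rot: [-0.0, 0.121, 0.993, -0.0]
contact_force: [0.0, 0.5, 0.6]
gripper_width: 1.003
grasp_force: 0.0
```

```bash
cat > look.py <<'E'
from cap import *
import sys
o,R=tool();print(o['t'],o['eef_pos'],o['q'],yawdir(R))
c,im=snap('wrist',sys.argv[1]);X=np.array(eval(sys.argv[2]))
u,v=proj(c,X)[0].astype(int);g=im.max(2)
m=((g<45)*255).astype(np.uint8);
for ct in cv2.findContours(m,cv2.RETR_EXTERNAL,cv2.CHAIN_APPROX_NONE)[0]:
    a=cv2.contourArea(ct)
    if a>1500:
        (p,q),r=cv2.minEnclosingCircle(ct)
        print((p,q),r,a,ray(c,(p,q),.07)[0])
s=np.clip(v-75,0,250),np.clip(u-100,0,440)
print('crop origin',s[1],s[0],'expect',u,v)
cv2.imwrite(f'pics/{sys.argv[1]}c.png',cv2.resize(im[s[0]:s[0]+150,s[1]:s[1]+200,::-1],(600,450),interpolation=cv2.INTER_CUBIC))
print('delta', delta(*X[:2],.043))
E
python3 look.py w3 '[.4697,.2021,.07]'
```

```text
4.3 [0.4698 0.2009 0.1506] [ 0.1685  0.4386 -0.8573  1.9776  0.4181  0.9106  0.4224] 166.07961510752017
(319.5, 390.5) 319.6131286621094 48557.5 [0.6442 0.1575 0.07  ]
(317.6428527832031, 206.07142639160156) 30.540302276611328 1950.5 [0.4645 0.2008 0.07  ]
crop origin 220 136 expect 320 211
delta [ 0.0291  0.1074 10.7643]
```

View pics/w3c.png

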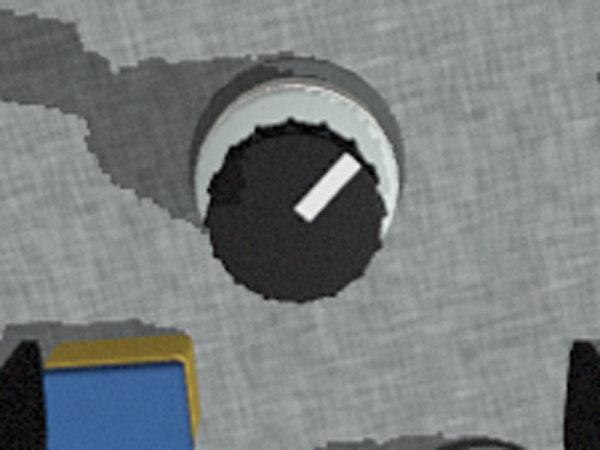

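The cap sits centred between the fingers. Its top centre is at about (319,208) in the original picture, 2.5 mm ahead along tool x. Descending to grip.

Emit:
carry_out:
  targets:
    - [0.25,0.05,4,0,1]
    - [0,0,4,0,1]
    - [0,0,2,0,1]
    - [0,0,0.7,0,1]
    - [0,0,0,0,-1]
    - [0,0,0,0,-1]
    - [0,0,0,0,-1]
    - [0,0,0,0,-1]
    - [0,0,0,0,-1]
  force: 40

```text
t: 5.25
eef_pos: [0.4674, 0.1987, 0.0451]
tool_rot: [0.0, 0.122, 0.993, -0.003]
contact_force: [-4.8, -9.8, 10.3]
gripper_width: 0.551
grasp_force: 39.3
```

Emit:
carry_out:
  targets:
    - [0,-0.2,-0.2,0,-1]
    - [0,0,0,8.5,-1]
    - [0,0,0,8.5,-1]
    - [0,0,0,8.5,-1]
    - [0,0,0,8.5,-1]
    - [0,0,0,8.5,-1]
    - [0,0,0,8.5,-1]
    - [0,0,0,8.5,-1]
    - [0,0,0,8.5,-1]
    - [0,0,0,8.5,-1]
    - [0,0,0,8.5,-1]
    - [0,0,0,8.5,-1]

```text
t: 6.45
eef_pos: [0.4673, 0.1988, 0.0454]
tool_rot: [0.0, 0.808, 0.59, -0.0]
contact_force: [4.8, -2.4, -17.8]
gripper_width: 0.541
grasp_force: 49.3
```

Emit:
carry_out:
  targets:
    - [0,0,0,8.5,-1]
    - [0,0,0,8.5,-1]
    - [0,0,0,8.5,-1]
    - [0,0,0,8.5,-1]
    - [0,0,0,8.5,-1]
    - [0,0,0,8.5,-1]
    - [0,0,0,4,-1]
    - [0,0,0,0,-1]

```text
t: 7.25
eef_pos: [0.4677, 0.1989, 0.046]
tool_rot: [0.001, 0.988, 0.152, 0.0]
contact_force: [4.0, -5.7, -10.3]
gripper_width: 0.543
grasp_force: 49.0
```

Emit:
carry_out:
  targets:
    - [0,0,0,0,1]
    - [0,0,0,0,1]
    - [0,0,0,0,1]
    - [0,0,0,0,1]
    - [0,0,-2,0,1]
    - [0,0,-4,0,1]
    - [0,0,-5,0,1]
    - [0,0,0,0,1]

```text
t: 8.05
eef_pos: [0.4707, 0.2027, 0.1622]
tool_rot: [-0.002, 0.988, 0.154, 0.005]
contact_force: [0.9, -0.2, -0.2]
gripper_width: 1.001
grasp_force: 0.0
```

```bash
python3 look.py w4 '[.468,.2,.07]'
```

```text
8.05 [0.4707 0.2027 0.1622] [-0.4313  0.2935 -0.115   2.0107  0.0455  0.8281 -1.8335] 17.706718378130837
(319.5, 390.5) 319.6131286621094 44852.0 [0.2903 0.1484 0.07  ]
(324.9438171386719, 210.87937927246094) 28.731204986572266 2359.0 [0.4703 0.2009 0.07  ]
(132.08355712890625, 119.49085998535156) 37.438777923583984 2525.5 [0.4949 0.3664 0.07  ]
crop origin 225 138 expect 325 213
delta [-0.2592  0.1501 11.6436]
```

View pics/w4c.png

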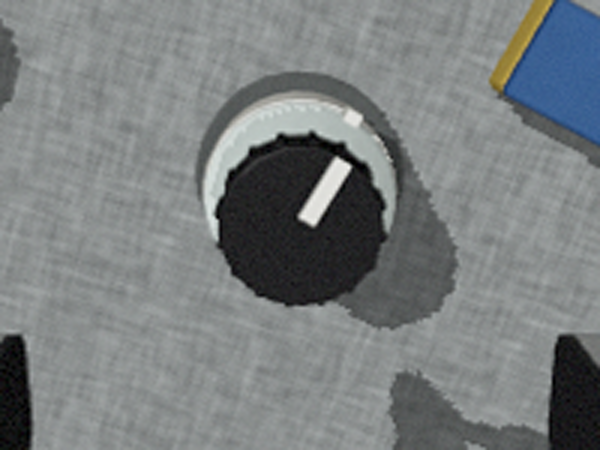

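The pointer (tip at (343,162)) now points close to the tick at (353,118). Computing the residual angle.

```bash
python3 - <<'E'
from cap import *
c=imaging.calibration('wrist');f=lambda x,y:(225+x/3,138+y/3)
im=cv2.imread('pics/w4.png')
print(ang(c,f(300,222),f(343,162),f(353,118)))
# pointer axis: bright pixels on the cap
g=im.min(2);yy,xx=np.nonzero(g>150);k=(np.hypot(xx-325,yy-212)<24);P=ray(c,np.c_[xx[k],yy[k]],.07)[:,:2];d=P-P.mean(0);w=np.linalg.svd(d)[2][0];print('axis deg',np.degrees(np.arctan2(w[1],w[0]))%180,k.sum(),P.mean(0))
print(delta(.621,.2334,.16),delta(.4945,.3729,.16))
E
```

```text
(array([0.4683, 0.1998, 0.07  ]), np.float64(357.96262645001667), np.float64(0.02062432995420066), np.float64(0.02973756764094073), np.float64(-16.663494600937153), np.float64(-14.62612105095382))
axis deg 167.56146632794471 142 [0.4785 0.1965]
[15.4191  1.605   0.0586] [  7.6127 -15.5322   0.0265]
```

Emit:
carry_out:
  targets:
    - [3.8,0.45,0,0,1]
    - [3.8,0.45,0,0,1]
    - [3.8,0.45,0,0,1]
    - [3.8,0.45,0,0,1]
    - [0,0,0,-8.5,1]
    - [0,0,0,-8.5,1]
    - [0,0,0,-8.5,1]
    - [0,0,0,-8.5,1]
    - [0,0,0,-8.5,1]
    - [0,0,0,-8.5,1]
    - [0,0,0,-8.5,1]
    - [0,0,0,-8.5,1]

```text
t: 9.3
eef_pos: [0.6165, 0.2293, 0.1544]
tool_rot: [-0.001, 0.731, 0.683, -0.001]
contact_force: [0.3, -0.3, -0.7]
gripper_width: 1.001
grasp_force: 0.0
```

Emit:
carry_out:
  targets:
    - [0,0,0,-8.5,1]
    - [0,0,0,-8.5,1]
    - [0,0,0,-8.5,1]
    - [0,0,0,-8.5,1]
    - [0,0,0,-8.5,1]
    - [0,0,0,-8.5,1]
    - [0,0,0,-8.5,1]
    - [0,0,0,-8.5,1]
    - [0,0,0,0,1]

```text
t: 10.2
eef_pos: [0.6166, 0.2292, 0.1545]
tool_rot: [-0.001, 0.227, 0.974, -0.0]
contact_force: [-0.2, 0.1, 0.4]
gripper_width: 1.003
grasp_force: 0.0
```

```bash
cat > cc.py <<'E'
# cap centre from the dark top face plus pointer direction
from cap import *
def cap_at(name,X):
    o,R=tool();c,im=snap('wrist',name);u,v=proj(c,X)[0]
    m=((im.max(2)<60)*255).astype(np.uint8);k=np.zeros_like(m);cv2.circle(k,(int(u),int(v)),55,255,-1);m&=k
    m=cv2.morphologyEx(m,cv2.MORPH_CLOSE,np.ones((9,9)))
    ct=min([x for x in cv2.findContours(m,cv2.RETR_EXTERNAL,cv2.CHAIN_APPROX_NONE)[0] if cv2.contourArea(x)>800],key=lambda x:abs(cv2.contourArea(x)-2600))
    h=cv2.convexHull(ct)[:,0].astype(float)
    W=ray(c,h,.07)[:,:2].astype(np.float32);(x,y),r=cv2.minEnclosingCircle(W)
    # least-squares on image-lower half (top-face rim, no side visible)
    s=h[:,1]>h[:,1].mean();Q=W[s].astype(float);A=np.c_[2*Q,np.ones(len(Q))];S=np.linalg.lstsq(A,(Q**2).sum(1),rcond=None)[0]
    print('circ',x,y,r,'fit',S[:2],np.sqrt(S[2]+S[:2]@S[:2]),'q7',o['q'][6],'head',yawdir(R),'eef',o['eef_pos'])
    print('delta',delta(S[0],S[1],.046));return c,im,S[:2]
E
python3 -c "
from cc import *
cap_at('w5',[.619,.2305,.07])"
```

```text
circ 0.6118105053901672 0.23504799604415894 0.03319088742136955 fit [0.6181 0.234 ] 0.025904986003909412 q7 0.3537628647173136 head 153.7908823912977 eef [0.6166 0.2292 0.1545]
delta [ 0.0616  0.4972 10.8658]
```

Emit:
carry_out:
  targets:
    - [0.1,0.2,4,0,1]
    - [0,0,4,0,1]
    - [0,0,2,0,1]
    - [0,0,0.7,0,1]
    - [0,0,0,0,-1]
    - [0,0,0,0,-1]
    - [0,0,0,0,-1]
    - [0,0,0,0,-1]
    - [0,0,0,0,-1]
  force: 40

```text
t: 11.15
eef_pos: [0.6189, 0.2335, 0.0511]
tool_rot: [0.002, 0.227, 0.974, 0.002]
contact_force: [0.9, 3.0, 7.5]
gripper_width: 0.547
grasp_force: 42.1
```

Emit:
carry_out:
  targets:
    - [0,0.2,0,0,-1]
    - [0,0,0,8.5,-1]
    - [0,0,0,8.5,-1]
    - [0,0,0,8.5,-1]
    - [0,0,0,8.5,-1]
    - [0,0,0,8.5,-1]
    - [0,0,0,8.5,-1]
    - [0,0,0,8.5,-1]
    - [0,0,0,8.5,-1]
    - [0,0,0,8.5,-1]
    - [0,0,0,8.5,-1]
    - [0,0,0,8.5,-1]

```text
t: 12.35
eef_pos: [0.6237, 0.235, 0.0513]
tool_rot: [0.001, 0.867, 0.499, 0.006]
contact_force: [13.8, 4.1, -4.9]
gripper_width: 0.542
grasp_force: 41.6
```

Emit:
carry_out:
  targets:
    - [0,0,0,8.5,-1]
    - [0,0,0,8.5,-1]
    - [0,0,0,8.5,-1]
    - [0,0,0,8.5,-1]
    - [0,0,0,8.5,-1]
    - [0,0,0,8.5,-1]
    - [0,0,0,3,-1]
    - [0,0,0,0,-1]

```text
t: 13.15
eef_pos: [0.6208, 0.2319, 0.051]
tool_rot: [0.001, 0.999, 0.054, 0.002]
contact_force: [2.8, -3.5, 6.7]
gripper_width: 0.545
grasp_force: 43.5
```

```bash
python3 -c "
from h import *
o,R=tool();print(o['torque'],o['contact_force'],yawdir(R),o['eef_pos'],o['q'])"
```

```text
[-0.6703 -0.488   0.593 ] [ 2.7851 -3.4612  6.6691] 6.134431377589722 [0.6208 0.2319 0.051 ] [-0.5046  0.6549  0.0725  1.7219 -0.0593  0.7632 -1.8681]
```

Emit:
carry_out:
  targets:
    - [0,0,0,0,1]
    - [0,0,0,0,1]
    - [0,0,0,0,1]
    - [0,0,0,0,1]
    - [0,0,-2,0,1]
    - [0,0,-4,0,1]
    - [0,0,-4.5,0,1]
    - [-2.8,-3.8,0,0,1]
    - [-2.8,-3.8,0,0,1]
    - [-2.8,-3.8,0,0,1]
    - [-2.8,-3.8,0,0,1]
    - [0,0,0,0,1]

```text
t: 14.35
eef_pos: [0.4835, 0.3801, 0.1537]
tool_rot: [-0.002, 0.998, 0.06, -0.002]
contact_force: [-0.3, 0.4, -0.5]
gripper_width: 1.003
grasp_force: 0.0
```

Emit:
carry_out:
  targets:
    - [0,0,0,-8.5,1]
    - [0,0,0,-8.5,1]
    - [0,0,0,-8.5,1]
    - [0,0,0,-8.5,1]
    - [0,0,0,-8.5,1]
    - [0,0,0,-8.5,1]
    - [0,0,0,-8.5,1]
    - [0,0,0,-8.5,1]
    - [0,0,0,-8.5,1]
    - [0,0,0,-8.5,1]
    - [0,0,0,-8.5,1]
    - [0,0,0,-8.5,1]

```text
t: 15.55
eef_pos: [0.4904, 0.3722, 0.1537]
tool_rot: [-0.0, 0.584, 0.812, -0.0]
contact_force: [-0.3, -0.8, -0.1]
gripper_width: 1.0
grasp_force: 0.0
```

Emit:
carry_out:
  targets:
    - [0,0,0,-8.5,1]
    - [0,0,0,-8.5,1]
    - [0,0,0,0,1]

```text
t: 15.85
eef_pos: [0.4904, 0.372, 0.1536]
tool_rot: [-0.0, 0.46, 0.888, -0.0]
contact_force: [0.5, 0.7, 0.4]
gripper_width: 0.999
grasp_force: 0.0
```

```bash
python3 -c "
from cc import *
cap_at('w6',[.4945,.3715,.07])"
```

```text
circ 0.4879460632801056 0.37409669160842896 0.027256237342953682 fit [0.4906 0.3749] 0.024602979503590677 q7 -0.33811163244177483 head 125.26172418012841 eef [0.4904 0.372  0.1536]
delta [ 0.2272  0.1804 10.7601]
```

Emit:
carry_out:
  targets:
    - [0.2,0.1,4,0,1]
    - [0,0,4,0,1]
    - [0,0,2,0,1]
    - [0,0,0.5,0,1]
    - [0,0,0,0,-1]
    - [0,0,0,0,-1]
    - [0,0,0,0,-1]
    - [0,0,0,0,-1]
    - [0,0,0,0,-1]
  force: 40

```text
t: 16.8
eef_pos: [0.49, 0.3748, 0.0507]
tool_rot: [0.0, 0.46, 0.888, 0.0]
contact_force: [-3.7, -2.6, 5.4]
gripper_width: 0.543
grasp_force: 40.9
```

Emit:
carry_out:
  targets:
    - [0,0,0,8.5,-1]
    - [0,0,0,8.5,-1]
    - [0,0,0,8.5,-1]
    - [0,0,0,8.5,-1]
    - [0,0,0,8.5,-1]
    - [0,0,0,8.5,-1]
    - [0,0,0,8.5,-1]
    - [0,0,0,8.5,-1]
    - [0,0,0,8.5,-1]
    - [0,0,0,8.5,-1]
    - [0,0,0,8.5,-1]
    - [0,0,0,3,-1]

```text
t: 18.0
eef_pos: [0.4957, 0.3739, 0.0509]
tool_rot: [0.0, 0.969, 0.246, 0.005]
contact_force: [12.2, -2.2, -5.3]
gripper_width: 0.542
grasp_force: 43.6
```

```bash
python3 -c "
from h import *
o,R=tool();print(o['torque'],o['contact_force'],yawdir(R),o['eef_pos'],o['q'])"
```

```text
[-0.7483 -2.5826  1.5747] [12.1697 -2.2028 -5.3043] 28.478985230148936 [0.4957 0.3739 0.0509] [-0.7916  0.599   0.0565  1.8317 -0.0408  0.7037 -1.7878]
```

Emit:
carry_out:
  targets:
    - [0,0,0,6,-1]
    - [0,0,0,0,-1]
    - [0,0,0,0,1]
    - [0,0,0,0,1]
    - [0,0,0,0,1]
    - [0,0,-3,0,1]
    - [0,0,-4,0,1]
    - [-2,2,-4,0,1]
    - [-2.6,2.8,-3,0,1]
    - [-2.6,2.8,-3,0,1]
    - [-2.6,2.8,-3,0,1]
    - [-2.5,2.7,-3,0,1]

```text
t: 19.2
eef_pos: [0.4262, 0.2052, 0.2803]
tool_rot: [-0.0, 0.98, 0.197, 0.0]
contact_force: [0.4, 0.6, 1.4]
gripper_width: 1.0
grasp_force: 0.0
```

Emit:
carry_out:
  targets:
    - [0,0,0,0,1]
    - [0,0,0,0,1]

```text
t: 19.4
eef_pos: [0.4273, 0.2065, 0.28]
tool_rot: [-0.001, 0.98, 0.197, 0.001]
contact_force: [-0.2, 0.2, -0.1]
gripper_width: 0.999
grasp_force: 0.0
```

```bash
python3 - <<'E'
from h import *
o,R=tool();print(o['t'],o['eef_pos'],yawdir(R))
c,im=snap('wrist','w7');t=[]
for P in ([.468,.1995,.058],[.619,.233,.058],[.491,.3745,.058]):
    u,v=proj(c,P)[0].astype(int);v=max(v,32);print(u,v,proj(c,[P[0],P[1],.07])[0],proj(c,[P[0],P[1],.046])[0])
    t.append(cv2.resize(im[v-32:v+32,u-32:u+32,::-1],(264,264),interpolation=cv2.INTER_CUBIC))
cv2.imwrite('pics/j7.png',np.hstack(t))
E
```

```text
19.4 [0.4273 0.2065 0.28  ] 22.680113117524716
340 153 [340.9554 154.1664] [339.7334 152.4389]
367 32 [369.2222   9.5174] [365.8775  17.6966]
210 75 [206.2851  74.1349] [213.9484  77.6214]
```

View pics/j7.png

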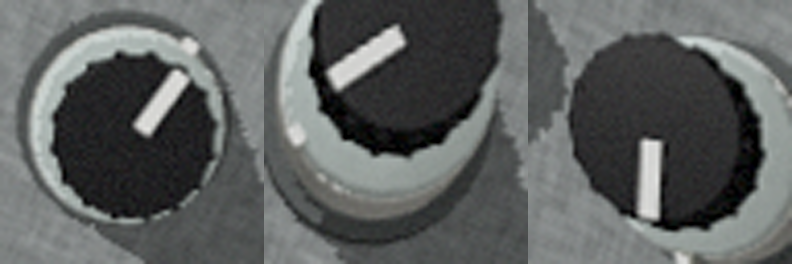

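All three pointers appear to meet their ticks. I'll check this numerically and measure the tins and tray in the same script.

```bash
python3 - <<'E'
from cap import *
c=imaging.calibration('wrist')
for n,(u,v),a,b,tick,ctr in (('j3',(340,153),(145,131),(182,76),(190,46),(.468,.1995)),('j1',(367,32),(139,36),(71,78),(33,133),(.619,.233)),('j2',(210,75),(122,142),(121,216),(156,260),(.491,.3745))):
    f=lambda p,z:ray(c,(u-32+p[0]/4.125,v-32+p[1]/4.125),z)[0][:2]
    A,B,K=f(a,.07),f(b,.07),f(tick,.046)
    g=lambda d:np.degrees(np.arctan2(d[1],d[0]))
    print(n,'pointer',g(B-A),'tip from ctr',g(B-ctr),'tick',g(K-ctr))
E
```

```text
j3 pointer -10.679242387285715 tip from ctr -13.03347949287113 tick -11.506730353452637
j1 pointer 141.74878361229952 tip from ctr 139.94784158133714 tick 143.11541778417558
j2 pointer -163.922696652939 tip from ctr -160.68919515132973 tick -159.18072759110277
```

Emit:
carry_out:
  targets:
    - [2.3,4.5,0,0,1]
    - [2.3,4.5,0,0,1]
    - [2.3,4.5,0,0,1]
    - [2,4.5,0,0,1]
    - [2,4.5,0,0,1]
    - [2,4.5,0,0,1]
    - [2,4.5,0,0,1]
    - [0,0,0,0,1]
    - [0,0,0,0,1]

```text
t: 20.35
eef_pos: [0.6854, -0.0255, 0.276]
tool_rot: [-0.0, 0.98, 0.197, -0.002]
contact_force: [-0.5, 0.7, -1.2]
gripper_width: 0.997
grasp_force: 0.0
```

```bash
cat > tins.py <<'E'
from h import *
import sys
# bright low-saturation blobs in a wrist picture, centre cast onto plane z
def blobs(c,im,z=.032,amin=250,th=150):
    hsv=cv2.cvtColor(im,cv2.COLOR_RGB2HSV);m=((hsv[...,2]>th)&(hsv[...,1]<45)).astype(np.uint8)*255
    m=cv2.morphologyEx(m,cv2.MORPH_OPEN,np.ones((3,3)));out=[]
    for ct in cv2.findContours(m,cv2.RETR_EXTERNAL,cv2.CHAIN_APPROX_SIMPLE)[0]:
        if cv2.contourArea(ct)<amin: continue
        W=(ray(c,ct[:,0],z)[:,:2]*1000).astype(np.float32);(x,y),(w,h),a=cv2.minAreaRect(W)
        if w<h:w,h,a=h,w,a+90
        out.append((np.r_[x,y],w,h,a%180,ct[:,0].mean(0)))
    return out
if __name__=='__main__':
    o,R=tool();print(o['t'],o['eef_pos'],o['q'][6],yawdir(R))
    c,im=snap('wrist',sys.argv[1]);z=float(sys.argv[2]) if len(sys.argv)>2 else .032
    for p,w,h,a,px in blobs(c,im,z):
        if 25<w<260 and 20<h<100:print('mm',p,'%.0fx%.0f long axis %.1f deg'%(w,h,a),'px',px)
E
python3 tins.py w8; python3 -c "
import cv2
cv2.imwrite('pics/w8v.png',cv2.resize(cv2.imread('pics/w8.png'),(800,500)))"
```

```text
20.35 [ 0.6854 -0.0255  0.276 ] -1.1005590494469886 22.692264468644773
mm [452.0955 -62.5166] 60x35 long axis 109.9 deg px [287.6333 324.6   ]
mm [453.06    16.2205] 45x32 long axis 175.3 deg px [238.2344 305.0781]
mm [320.9734 280.0959] 93x60 long axis 28.8 deg px [ 42.7654 313.3457]
mm [476.2193 198.9804] 58x36 long axis 65.0 deg px [122.2034 247.5085]
mm [ 651.5784 -265.1304] 94x66 long axis 89.7 deg px [469.0075 257.4403]
mm [567.71   14.434] 64x45 long axis 84.2 deg px [264.8163 239.7245]
mm [ 643.9688 -172.5737] 91x67 long axis 93.4 deg px [404.0424 237.3636]
mm [626.8668 227.346 ] 60x36 long axis 30.7 deg px [128.2174 144.2899]
mm [686.9515  98.2559] 65x45 long axis 84.1 deg px [235.5196 138.8725]
mm [856.2812  -9.405 ] 98x21 long axis 74.6 deg px [364.6707  40.9146]
```

View pics/w8v.png

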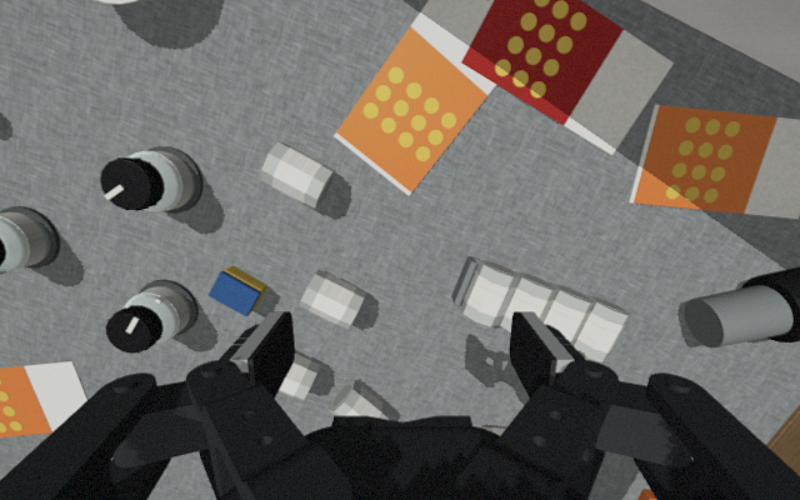

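All caps read within about 3° of their ticks, so they are shut. This view shows tins at (297,175), (337,298), (290,375) and (362,405), with the tray at (545,310) partly hidden by a finger. I'll step back to see the tray fully.

Emit:
carry_out:
  targets:
    - [-4.1,1.7,0,0,1]
    - [-4.1,1.7,0,0,1]
    - [-4.1,1.7,0,0,1]
    - [-4.1,1.7,0,0,1]
    - [0,0,0,0,1]
    - [0,0,0,0,1]

```text
t: 21.0
eef_pos: [0.5595, -0.1504, 0.279]
tool_rot: [-0.001, 0.98, 0.197, 0.0]
contact_force: [1.2, 0.6, -0.2]
gripper_width: 1.001
grasp_force: 0.0
```

```bash
python3 tins.py w9; python3 - <<'E'
from tins import *
c=imaging.calibration('wrist');im=cv2.imread('pics/w9.png')[:,:,::-1].copy()
for th in (150,170,190,205):
  print(th)
  for p,w,h,a,px in blobs(c,im,.050,amin=100,th=th):
    if np.hypot(*(p-[646,-214]))<130: print(p,'%.1fx%.1f %.1f'%(w,h,a),px)
u,v=proj(c,[.646,-.214,.05])[0].astype(int)
cv2.imwrite('pics/w9c.png',cv2.resize(im[max(v-60,0):v+60,u-80:u+80,::-1],(800,600),interpolation=cv2.INTER_CUBIC));print(u-80,max(v-60,0))
E
```

```text
21.0 [ 0.5595 -0.1504  0.279 ] -0.9071646331995097 22.76337386877416
mm [ 331.3652 -206.782 ] 83x59 long axis 88.3 deg px [299.8736 317.7931]
mm [ 457.4922 -268.7589] 64x45 long axis 109.0 deg px [368.0182 271.0182]
mm [ 539.6646 -486.1644] 77x76 long axis 33.9 deg px [524.5197 275.6184]
mm [321.9518 147.0797] 37x33 long axis 2.4 deg px [ 68.7297 248.7027]
mm [437.262  -69.7853] 63x45 long axis 68.2 deg px [239.3919 232.0811]
mm [454.0721  34.9073] 66x45 long axis 84.3 deg px [170.45 195.79]
mm [ 656.8898 -285.1412] 65x41 long axis 5.6 deg px [445.6939 148.6939]
mm [485.9495 201.2274] 44x23 long axis 62.2 deg px [ 51.6739 126.3261]
mm [ 654.0831 -240.4243] 65x43 long axis 4.9 deg px [412.8431 138.0392]
mm [ 651.3041 -193.6846] 65x43 long axis 4.9 deg px [379.2243 126.4299]
mm [568.0479  17.5502] 65x45 long axis 83.7 deg px [206.5155 121.3093]
mm [ 648.1828 -148.3514] 65x44 long axis 3.9 deg px [346.5046 114.7798]
mm [672.5663  90.388 ] 52x23 long axis 112.8 deg px [172.9545  12.4773]
150
[ 656.3649 -276.3021] 62.1x38.9 5.7 [445.6939 148.6939]
[ 653.6021 -233.6814] 62.1x41.3 5.0 [412.8431 138.0392]
[ 650.8618 -189.1317] 62.0x40.8 5.0 [379.2243 126.4299]
[ 647.7979 -145.923 ] 62.0x42.1 4.0 [346.5046 114.7798]
170
[ 656.5522 -276.2103] 60.9x37.0 4.0 [445.4902 148.4902]
[ 653.5406 -231.1979] 61.0x35.3 3.9 [412.04 136.76]
[ 650.4824 -186.1331] 61.0x33.9 4.6 [378.9457 124.5978]
[ 647.4299 -141.3685] 61.2x32.2 4.1 [344.3222 112.2778]
190
[ 656.4315 -276.246 ] 36.4x36.0 4.3 [444.7763 148.8158]
[ 653.5663 -231.1745] 36.4x34.4 4.1 [412.125  137.2778]
[ 650.3252 -186.1585] 36.7x32.9 4.2 [378.4478 125.5373]
[ 647.287  -141.2399] 36.9x31.1 4.1 [344.0462 112.8154]
205
316 77
```

View pics/w9c.png

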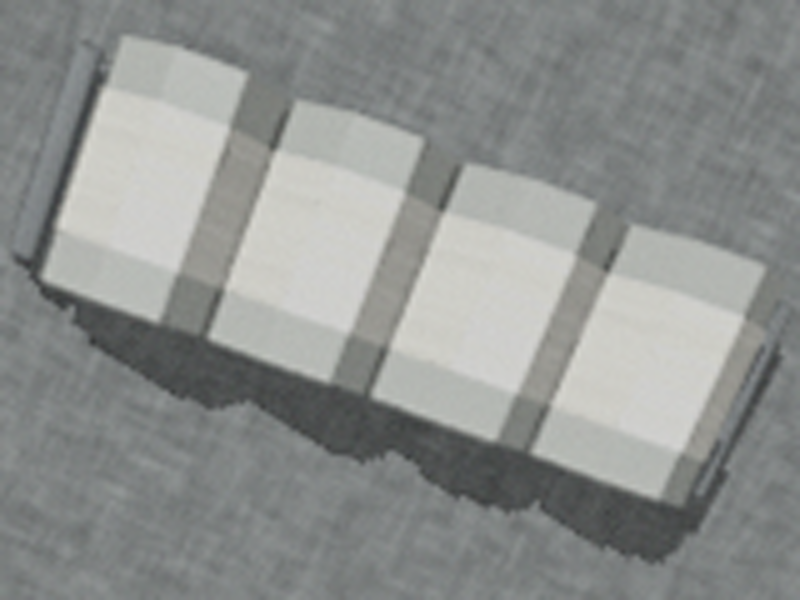

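The crop shows the bottom row intact: four tins with lit top and left facets. From this and the masks the tray centre is about (0.652, -0.217) with its x axis at 4°. The tin pitch measures 46 mm, as it should. I'll start with the nearest tin, E.

Emit:
carry_out:
  targets:
    - [-3.5,1.7,3,0,1]
    - [-3.5,1.7,3.5,0,1]
    - [-3.5,1.7,3.5,0,1]
    - [-3.5,1.8,3.5,0,1]
    - [0,0,0,3.8,1]
    - [0,0,0,0,1]
    - [0,0,0,0,1]

```text
t: 21.75
eef_pos: [0.4632, -0.2635, 0.1489]
tool_rot: [-0.0, 0.986, 0.167, 0.001]
contact_force: [0.6, 0.3, 0.3]
gripper_width: 0.997
grasp_force: 0.0
```

```bash
cat > tin.py <<'E'
# python3 tin.py NAME x y : measure the tin nearest (x,y), give the move over it
from tins import *
name=sys.argv[1];X=np.array([float(a) for a in sys.argv[2:4]])
o,R=tool();c,im=snap('wrist',name);h=yawdir(R)
cam=-c['extrinsics'][:3,:3].T@c['extrinsics'][:3,3]
b=[q for q in blobs(c,im,.030,th=110) if 30<q[2]<75 and 45<q[1]<95]
if not b: print('none',[ (q[0],q[1],q[2]) for q in blobs(c,im,.03,th=110)])
else:
    p,w,hh,a,px=min(b,key=lambda q:np.hypot(*(q[0]/1000-X)))
    d,t=delta(p[0]/1000,p[1]/1000,.006,a+90)
    print('t %.2f tin %s %.0fx%.0f axis %.1f px %s'%(o['t'],p,w,hh,a,px));print('eef',o['eef_pos'],'head %.1f q7 %.2f'%(h,o['q'][6]),'move cm',d,'turn %.1f'%t)
E
python3 tin.py w10 .457 -.269
```

```text
t 21.75 tin [ 201.1064 -141.8224] 60x51 axis 109.2 px [147.3333 379.9048]
eef [ 0.4632 -0.2635  0.1489] head 19.2 q7 -0.65 move cm [-20.7668 -20.1394  14.2776] turn 0.0
```

```bash
sed -i 's/th=110/th=150/g' tin.py; python3 tin.py w11 .457 -.269; python3 - <<'E'
from tins import *
c=imaging.calibration('wrist');im=cv2.imread('pics/w11.png')[:,:,::-1].copy()
for th in (140,150,165):
  for p,w,h,a,px in blobs(c,im,.03,th=th): print(th,p,'%.0fx%.0f %.1f'%(w,h,a),px)
E
```

```text
t 21.80 tin [ 454.8001 -267.6016] 65x45 axis 106.3 px [324.2571 209.6571]
eef [ 0.4633 -0.2637  0.1492] head 19.2 q7 -0.65 move cm [-0.9298  0.0766 14.3314] turn 2.9
140 [ 328.316  -230.9477] 59x51 178.3 [251.641  308.8034]
140 [ 453.8829 -265.1762] 71x45 107.1 [311.9  212.16]
140 [ 559.8318 -479.3766] 112x84 52.4 [568.3889 176.4676]
140 [437.1387 -64.8094] 68x48 65.5 [ 99.2203 157.5169]
140 [451.0756  14.7464] 45x24 174.9 [ 12.9254 106.3284]
140 [ 636.6501 -290.5854] 49x15 109.2 [431.8302  10.9811]
150 [ 328.5773 -230.9636] 58x51 178.2 [252.0531 308.3805]
150 [ 454.6068 -267.829 ] 65x45 106.3 [324.2571 209.6571]
150 [ 551.5308 -490.3221] 84x82 109.2 [586.3556 189.6593]
150 [437.6134 -65.4554] 68x46 67.2 [101.7951 156.6967]
150 [454.0948  12.3806] 42x23 3.0 [ 12.3269 100.0962]
150 [ 636.4543 -290.0241] 48x15 109.2 [432.375   10.3036]
165 [ 328.5824 -230.8193] 57x51 178.1 [250.24  310.136]
165 [ 454.556  -267.7312] 65x45 106.4 [325.3585 219.3774]
165 [ 551.5748 -490.4563] 83x82 109.2 [585.5923 190.1   ]
165 [438.2284 -63.717 ] 65x45 68.3 [101.9204 156.7611]
165 [446.5668  17.9894] 20x11 3.0 [  7.28 114.04]
165 [ 635.5319 -286.3136] 39x14 109.2 [425.6842  11.8421]
```

Emit:
carry_out:
  targets:
    - [-0.9,0.1,3.5,2.9,1]
    - [0,0,4,0,1]
    - [0,0,4,0,1]
    - [0,0,2.6,0,1]
    - [0,0,0,0,-1]
    - [0,0,0,0,-1]
    - [0,0,0,0,-1]
    - [0,0,0,0,-1]
    - [0,0,-4,0,-1]
    - [0,0,-5,0,-1]
    - [0,0,-5,0,-1]
  force: 60

```text
t: 22.95
eef_pos: [0.4525, -0.269, 0.1501]
tool_rot: [0.0, 0.99, 0.139, 0.0]
contact_force: [2.1, 0.3, -1.0]
gripper_width: 0.714
grasp_force: 66.0
```

Emit:
carry_out:
  targets:
    - [0,0,0,-8,-1]
    - [0,0,0,-8,-1]
    - [0,0,0,-8,-1]
    - [0,0,0,-8,-1]
    - [0,0,0,-8,-1]
    - [0,0,0,-8,-1]
    - [0,0,0,-8,-1]
    - [0,0,0,-8,-1]
    - [0,0,0,-8,-1]
    - [0,0,0,0,-1]

```text
t: 23.95
eef_pos: [0.453, -0.2694, 0.1488]
tool_rot: [0.001, 0.719, 0.695, 0.0]
contact_force: [-0.3, -0.4, -0.3]
gripper_width: 0.714
grasp_force: 66.1
```

Emit:
carry_out:
  targets:
    - [-0.1,4,0,0,-1]
    - [-0.1,4,0,0,-1]
    - [-0.2,4,0,0,-1]
    - [-0.1,4,0,0,-1]
    - [-0.2,3.8,0,0,-1]
    - [0,0,0,0,-1]
    - [0,0,0,0,-1]

```text
t: 24.65
eef_pos: [0.6508, -0.2826, 0.1476]
tool_rot: [-0.0, 0.72, 0.694, -0.0]
contact_force: [-0.2, -0.7, -1.1]
gripper_width: 0.717
grasp_force: 66.1
```

```bash
cat > d.py <<'E'
from h import *
import sys
P=dict(g0=(.6552,-.2629,.0672),g1=(.652,-.217,.0672),g2=(.6488,-.1711,.0672),h0=(.6536,-.2399,.1065),h1=(.6504,-.1941,.1065))[sys.argv[1]]
d,t=delta(P[0],P[1],P[2]-.022+float(sys.argv[2]),94);o,R=tool();print(o['t'],o['eef_pos'],o['gripper_width'],o['grasp_force'],yawdir(R),o['q'][6],'move',d,'turn',t)
E
python3 d.py g0 .008
```

```text
24.65 [ 0.6508 -0.2826  0.1476] 0.7168742644972305 66.13937418960859 87.90266833728462 0.3652785541372385 move [1.9934 0.3739 9.4408] turn -6.097331662715376
```

Emit:
carry_out:
  targets:
    - [2,0.4,0,0,-1]
    - [0,0,2,-6.1,-1]
    - [0,0,3,0,-1]
    - [0,0,2,0,-1]
    - [0,0,0,0,-1]
    - [0,0,0,0,-1]

```text
t: 25.25
eef_pos: [0.6548, -0.2628, 0.0785]
tool_rot: [-0.0, 0.682, 0.732, -0.0]
contact_force: [-0.1, -0.2, -1.3]
gripper_width: 0.719
grasp_force: 66.2
```

```bash
python3 d.py g0 .008; python3 -c "
from h import *
c,im=snap('side','s1')
u,v=proj(c,[.652,-.217,.06])[0].astype(int);print(u,v)
cv2.imwrite('pics/s1c.png',cv2.resize(im[v-50:v+50,u-70:u+70,::-1],(700,500),interpolation=cv2.INTER_CUBIC))"
```

```text
25.25 [ 0.6548 -0.2628  0.0785] 0.7191024711190208 66.20115894623041 94.0620401016759 0.4359685593644286 move [-0.014   0.0441  2.5304] turn 0.06204010167590468
346 169
```

View pics/s1c.png

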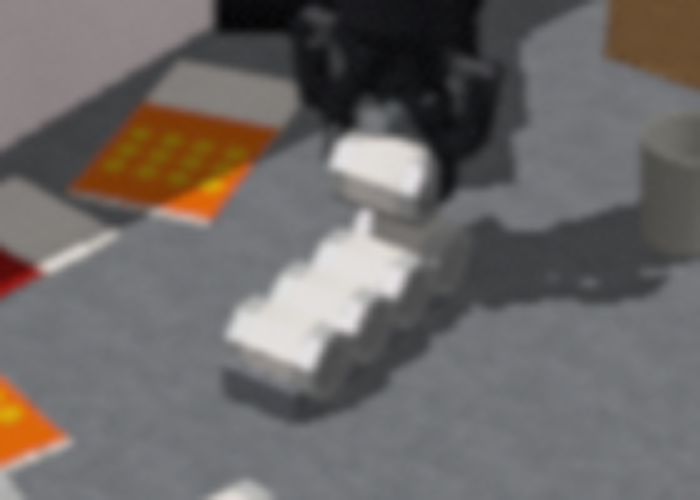

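The tin hangs level over the far gap, in line with the row. Lowering it, releasing, and going to the next tin.

Emit:
carry_out:
  targets:
    - [0,0,1.5,0,-1]
    - [0,0,0.9,0,-1]
    - [0,0,0,0,-1]
    - [0,0,0,0,-1]

```text
t: 25.7
eef_pos: [0.6559, -0.2654, 0.0543]
tool_rot: [0.002, 0.682, 0.731, -0.0]
contact_force: [1.8, -5.7, 0.6]
gripper_width: 0.716
grasp_force: 66.6
```

Emit:
carry_out:
  targets:
    - [0,0,0,0,1]
    - [0,0,0,0,1]
    - [0,0,0,0,1]
    - [0,0,0,0,1]
    - [0,0,-2,0,1]
    - [0,0,-4,0,1]
    - [0,0,-4.5,0,1]

```text
t: 26.4
eef_pos: [0.654, -0.2624, 0.1582]
tool_rot: [-0.002, 0.681, 0.732, -0.001]
contact_force: [1.0, 0.2, -0.4]
gripper_width: 1.001
grasp_force: 0.0
```

Emit:
carry_out:
  targets:
    - [3.9,-2.3,0,0,1]
    - [3.9,-2.3,0,0,1]
    - [3.9,-2.3,0,0,1]
    - [3.9,-2.3,0,0,1]
    - [3.9,-2.2,0,0,1]
    - [3.9,-2.2,0,0,1]
    - [3.9,-2.2,0,0,1]
    - [3.9,-2.2,0,0,1]
    - [0,0,0,0,1]

```text
t: 27.3
eef_pos: [0.4499, 0.0401, 0.1587]
tool_rot: [-0.001, 0.678, 0.735, -0.0]
contact_force: [-1.0, 0.5, -0.1]
gripper_width: 0.996
grasp_force: 0.0
```

Emit:
carry_out:
  targets:
    - [0,0,0,-8,1]
    - [0,0,0,-8,1]
    - [0,0,0,-8,1]
    - [0,0,0,-8,1]
    - [0,0,0,-8,1]
    - [0,0,0,-8,1]
    - [0,0,0,-8,1]
    - [0,0,0,-8,1]
    - [0,0,0,-8,1]
    - [0,0,0,-8,1]
    - [0,0,0,0,1]

```text
t: 28.4
eef_pos: [0.4535, 0.0346, 0.1588]
tool_rot: [0.0, 0.051, 0.999, 0.0]
contact_force: [0.3, -0.1, -1.0]
gripper_width: 1.002
grasp_force: 0.0
```

```bash
python3 tin.py w12 .454 .035
```

```text
t 28.40 tin [452.7408  31.2432] 65x46 axis 86.1 px [309.3243 203.0541]
eef [0.4535 0.0346 0.1588] head 174.1 q7 1.20 move cm [ 0.0372 -0.35   15.2794] turn -2.2
```

Emit:
carry_out:
  targets:
    - [0,-0.35,4,-2.2,1]
    - [0,0,4,0,1]
    - [0,0,4,0,1]
    - [0,0,3.1,0,1]
    - [0,0,0,0,-1]
    - [0,0,0,0,-1]
    - [0,0,0,0,-1]
    - [0,0,0,0,-1]
    - [0,0,-4,0,-1]
    - [0,0,-5,0,-1]
    - [0,0,-5,0,-1]

```text
t: 29.55
eef_pos: [0.4525, 0.0316, 0.1503]
tool_rot: [0.0, 0.032, 0.999, 0.0]
contact_force: [1.4, -0.6, -0.7]
gripper_width: 0.717
grasp_force: 65.9
```

Emit:
carry_out:
  targets:
    - [0,0,0,8.2,-1]
    - [0,0,0,8.2,-1]
    - [0,0,0,8.2,-1]
    - [0,0,0,8.2,-1]
    - [0,0,0,8.2,-1]
    - [0,0,0,8.2,-1]
    - [0,0,0,8.2,-1]
    - [0,0,0,8.2,-1]
    - [0,0,0,8.2,-1]
    - [0,0,0,8.5,-1]
    - [0,0,0,0,-1]

```text
t: 30.65
eef_pos: [0.4531, 0.0318, 0.1488]
tool_rot: [0.001, 0.683, 0.731, 0.001]
contact_force: [-0.4, -0.4, -0.8]
gripper_width: 0.715
grasp_force: 66.1
```

Emit:
carry_out:
  targets:
    - [-3.7,2.6,0,0,-1]
    - [-3.7,2.6,0,0,-1]
    - [-3.7,2.6,0,0,-1]
    - [-3.7,2.6,0,0,-1]
    - [-3.7,2.6,0,0,-1]
    - [-3.7,2.6,0,0,-1]
    - [-3.7,2.6,0,0,-1]
    - [0,0,0,0,-1]
    - [0,0,0,0,-1]

```text
t: 31.55
eef_pos: [0.6525, -0.2152, 0.1478]
tool_rot: [0.0, 0.682, 0.732, 0.0]
contact_force: [0.1, 0.4, -0.1]
gripper_width: 0.719
grasp_force: 66.1
```

```bash
python3 d.py g1 .008
```

```text
31.55 [ 0.6525 -0.2152  0.1478] 0.7186268542728933 66.08120864635566 94.0758305205814 0.3669027822260703 move [-0.1719 -0.0672  9.4635] turn 0.07583052058140538
```

Emit:
carry_out:
  targets:
    - [-0.3,0,2,0,-1]
    - [0,0,3,0,-1]
    - [0,0,2,0,-1]
    - [0,0,1.5,0,-1]
    - [0,0,0.8,0,-1]
    - [0,0,0,0,-1]
    - [0,0,0,0,-1]

```text
t: 32.25
eef_pos: [0.6531, -0.2171, 0.0556]
tool_rot: [0.0, 0.682, 0.732, 0.0]
contact_force: [0.6, -1.3, -0.2]
gripper_width: 0.716
grasp_force: 66.4
```

Emit:
carry_out:
  targets:
    - [0,0,0,0,1]
    - [0,0,0,0,1]
    - [0,0,0,0,1]
    - [0,0,0,0,1]
    - [0,0,-2,0,1]
    - [0,0,-4,0,1]
    - [0,0,-4.5,0,1]

```text
t: 32.95
eef_pos: [0.6517, -0.2165, 0.1595]
tool_rot: [-0.001, 0.682, 0.732, -0.001]
contact_force: [1.2, -0.5, 0.0]
gripper_width: 0.998
grasp_force: 0.0
```

Emit:
carry_out:
  targets:
    - [2.8,-3.4,0,0,1]
    - [2.8,-3.4,0,0,1]
    - [2.8,-3.4,0,0,1]
    - [2.8,-3.4,0,0,1]
    - [2.7,-3.4,0,0,1]
    - [2.7,-3.4,0,0,1]
    - [0,0,0,0,1]

```text
t: 33.65
eef_pos: [0.4324, -0.063, 0.1591]
tool_rot: [-0.002, 0.681, 0.733, -0.001]
contact_force: [0.9, 0.2, -0.3]
gripper_width: 1.0
grasp_force: 0.0
```

Emit:
carry_out:
  targets:
    - [0,0,0,-7.9,1]
    - [0,0,0,-7.9,1]
    - [0,0,0,-7.9,1]
    - [0,0,0,-7.9,1]
    - [0,0,0,-7.9,1]
    - [0,0,0,-7.9,1]
    - [0,0,0,-7.9,1]
    - [0,0,0,-7.9,1]
    - [0,0,0,0,1]

```text
t: 34.55
eef_pos: [0.4383, -0.066, 0.16]
tool_rot: [0.0, 0.197, 0.98, 0.0]
contact_force: [0.8, -0.1, -0.7]
gripper_width: 1.003
grasp_force: 0.0
```

```bash
python3 tin.py w13 .437 -.067
```

```text
t 34.55 tin [436.2531 -69.5584] 65x45 axis 67.3 px [316.8824 201.0882]
eef [ 0.4383 -0.066   0.16  ] head 157.3 q7 1.16 move cm [ 0.0459 -0.4086 15.3937] turn -0.3
```

Emit:
carry_out:
  targets:
    - [0,-0.4,4,-0.3,1]
    - [0,0,4,0,1]
    - [0,0,4,0,1]
    - [0,0,3.2,0,1]
    - [0,0,0,0,-1]
    - [0,0,0,0,-1]
    - [0,0,0,0,-1]
    - [0,0,0,0,-1]
    - [0,0,-4,0,-1]
    - [0,0,-5,0,-1]
    - [0,0,-5,0,-1]

```text
t: 35.7
eef_pos: [0.4358, -0.0694, 0.1504]
tool_rot: [0.0, 0.195, 0.981, 0.0]
contact_force: [1.7, -1.1, -1.6]
gripper_width: 0.715
grasp_force: 65.9
```

Emit:
carry_out:
  targets:
    - [0,0,0,7.9,-1]
    - [0,0,0,7.9,-1]
    - [0,0,0,7.9,-1]
    - [0,0,0,7.9,-1]
    - [0,0,0,7.9,-1]
    - [0,0,0,7.9,-1]
    - [0,0,0,7.9,-1]
    - [0,0,0,7.9,-1]
    - [0,0,0,0,-1]

```text
t: 36.6
eef_pos: [0.4364, -0.0693, 0.1489]
tool_rot: [0.001, 0.681, 0.733, 0.001]
contact_force: [-0.3, -0.5, -1.5]
gripper_width: 0.715
grasp_force: 66.1
```

Emit:
carry_out:
  targets:
    - [-2.3,4.1,0,0,-1]
    - [-2.3,4.1,0,0,-1]
    - [-2.4,4.1,0,0,-1]
    - [-2.4,4.1,0,0,-1]
    - [-2.3,4.1,0,0,-1]
    - [0,0,0,0,-1]
    - [0,0,0,0,-1]

```text
t: 37.3
eef_pos: [0.6495, -0.171, 0.1476]
tool_rot: [-0.0, 0.679, 0.734, -0.0]
contact_force: [-1.0, 0.2, -0.8]
gripper_width: 0.717
grasp_force: 66.1
```

```bash
python3 d.py g2 .008
```

```text
37.3 [ 0.6495 -0.171   0.1476] 0.7165064664694099 66.08752956726342 94.42922041446005 0.3144381952274541 move [-0.0031 -0.0705  9.4434] turn 0.42922041446004755
```

Emit:
carry_out:
  targets:
    - [-0.1,0,2,0.4,-1]
    - [0,0,3,0,-1]
    - [0,0,2,0,-1]
    - [0,0,1.5,0,-1]
    - [0,0,0.8,0,-1]
    - [0,0,0,0,-1]
    - [0,0,0,0,-1]

```text
t: 38.0
eef_pos: [0.6498, -0.1715, 0.0557]
tool_rot: [0.0, 0.682, 0.731, 0.0]
contact_force: [1.0, 0.0, 0.0]
gripper_width: 0.721
grasp_force: 66.1
```

Emit:
carry_out:
  targets:
    - [0,0,0,0,1]
    - [0,0,0,0,1]
    - [0,0,0,0,1]
    - [0,0,0,0,1]
    - [0,0,-2,0,1]
    - [0,0,-4,0,1]
    - [0,0,-4.5,0,1]

```text
t: 38.7
eef_pos: [0.6483, -0.1713, 0.1596]
tool_rot: [-0.001, 0.683, 0.731, -0.001]
contact_force: [1.2, 0.5, 0.9]
gripper_width: 1.001
grasp_force: 0.0
```

Emit:
carry_out:
  targets:
    - [3.9,-1.4,0,0,1]
    - [3.9,-1.4,0,0,1]
    - [3.9,-1.4,0,0,1]
    - [3.9,-1.3,0,0,1]
    - [3.8,-1.3,0,0,1]
    - [0,0,0,0,1]

```text
t: 39.3
eef_pos: [0.5663, 0.0242, 0.1598]
tool_rot: [-0.002, 0.679, 0.734, 0.001]
contact_force: [0.0, 0.4, 0.2]
gripper_width: 0.998
grasp_force: 0.0
```

Emit:
carry_out:
  targets:
    - [0,0,0,-8,1]
    - [0,0,0,-8,1]
    - [0,0,0,-8,1]
    - [0,0,0,-8,1]
    - [0,0,0,-8,1]
    - [0,0,0,-8,1]
    - [0,0,0,-8,1]
    - [0,0,0,-8,1]
    - [0,0,0,-8,1]
    - [0,0,0,-8,1]
    - [0,0,0,0,1]

```text
t: 40.4
eef_pos: [0.5686, 0.0164, 0.1598]
tool_rot: [0.0, 0.053, 0.999, -0.0]
contact_force: [0.5, -1.0, 0.6]
gripper_width: 0.998
grasp_force: 0.0
```

```bash
python3 tin.py w14 .568 .0175
```

```text
t 40.40 tin [567.696   13.8934] 66x46 axis 84.0 px [311.75  202.125]
eef [0.5686 0.0164 0.1598] head 173.9 q7 1.24 move cm [ 0.0581 -0.2746 15.3802] turn -0.3
```

Emit:
carry_out:
  targets:
    - [0,-0.3,4,-0.3,1]
    - [0,0,4,0,1]
    - [0,0,4,0,1]
    - [0,0,3.2,0,1]
    - [0,0,0,0,-1]
    - [0,0,0,0,-1]
    - [0,0,0,0,-1]
    - [0,0,0,0,-1]
    - [0,0,-4,0,-1]
    - [0,0,-5,0,-1]
    - [0,0,-5,0,-1]
    - [0,0,-2,0,-1]

```text
t: 41.65
eef_pos: [0.5709, 0.0146, 0.1744]
tool_rot: [0.005, 0.051, 0.999, 0.001]
contact_force: [0.7, 0.3, -1.5]
gripper_width: 0.716
grasp_force: 66.6
```

Emit:
carry_out:
  targets:
    - [0,0,0,8,-1]
    - [0,0,0,8,-1]
    - [0,0,0,8,-1]
    - [0,0,0,8,-1]
    - [0,0,0,8,-1]
    - [0,0,0,8,-1]
    - [0,0,0,8,-1]
    - [0,0,0,8,-1]
    - [0,0,0,8,-1]
    - [0,0,0,8,-1]
    - [0,0,0,0,-1]

```text
t: 42.75
eef_pos: [0.5682, 0.0145, 0.169]
tool_rot: [0.001, 0.681, 0.732, 0.001]
contact_force: [0.2, -0.0, -1.7]
gripper_width: 0.717
grasp_force: 66.5
```

```bash
python3 d.py h0 .008; python3 -c "
from h import *
a=[]
for n in('side','top'):
    c,im=snap(n,'q_'+n);u,v=proj(c,[.652,-.217,.06])[0].astype(int);print(u,v)
    a.append(cv2.resize(im[v-40:v+40,u-40:u+40,::-1],(400,400),interpolation=cv2.INTER_CUBIC))
cv2.imwrite('pics/q1.png',np.hstack(a))"
```

```text
42.75 [0.5682 0.0145 0.169 ] 0.7173648694730682 66.52008040167857 94.13488703512624 -0.023961904926623825 move [-25.9956   6.6642   7.6523] turn 0.13488703512624056
346 169
388 178
```

View pics/q1.png

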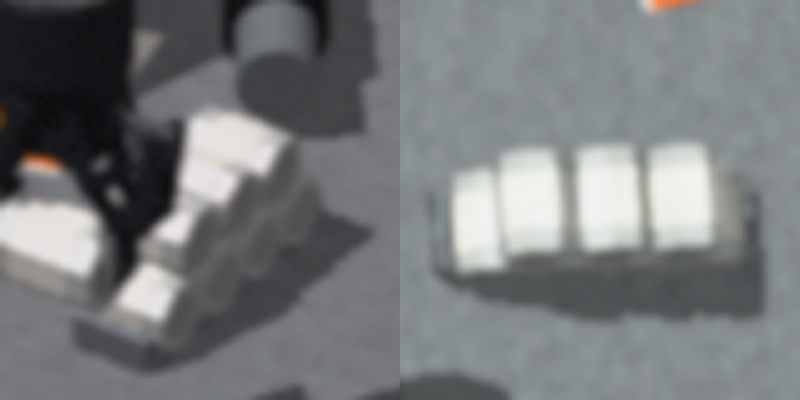

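The second layer holds three evenly spaced tins; in the top half they sit at (530,200), (607,197) and (682,197). I'll carry the fourth to the third layer.

Emit:
carry_out:
  targets:
    - [-3.7,1,0,0,-1]
    - [-3.7,1,0,0,-1]
    - [-3.7,1,0,0,-1]
    - [-3.7,1,0,0,-1]
    - [-3.8,0.9,0,0,-1]
    - [-3.8,0.9,0,0,-1]
    - [-3.7,0.9,0,0,-1]
    - [0,0,0,0,-1]
    - [0,0,0,0,-1]

```text
t: 43.75
eef_pos: [0.6536, -0.2424, 0.1677]
tool_rot: [-0.0, 0.681, 0.733, -0.0]
contact_force: [-0.3, 0.9, -2.3]
gripper_width: 0.715
grasp_force: 66.4
```

```bash
python3 d.py h0 .008
```

```text
43.75 [ 0.6536 -0.2424  0.1677] 0.714956497021642 66.40201454469207 94.20139131845698 0.4139927144602711 move [0.2495 0.0173 7.5155] turn 0.20139131845698444
```

Emit:
carry_out:
  targets:
    - [0.1,0,2,0.2,-1]
    - [0,0,2,0,-1]
    - [0,0,1.5,0,-1]
    - [0,0,1.2,0,-1]
    - [0,0,0.7,0,-1]
    - [0,0,0,0,-1]
    - [0,0,0,0,-1]

```text
t: 44.45
eef_pos: [0.6544, -0.2404, 0.0957]
tool_rot: [0.001, 0.682, 0.732, 0.0]
contact_force: [-3.8, -0.8, 7.7]
gripper_width: 0.714
grasp_force: 67.4
```

Emit:
carry_out:
  targets:
    - [0,0,0,0,1]
    - [0,0,0,0,1]
    - [0,0,0,0,1]
    - [0,0,0,0,1]
    - [0,0,-2,0,1]
    - [0,0,-3,0,1]
    - [0,0,-3,0,1]

```text
t: 45.15
eef_pos: [0.6536, -0.2399, 0.1741]
tool_rot: [-0.001, 0.682, 0.731, -0.0]
contact_force: [-0.5, 0.2, -0.3]
gripper_width: 1.004
grasp_force: 0.0
```

Emit:
carry_out:
  targets:
    - [4.2,0.7,0,0,1]
    - [4.2,0.7,0,0,1]
    - [4.2,0.7,0,0,1]
    - [4.2,0.7,0,0,1]
    - [4.2,0.7,0,0,1]
    - [4.2,0.7,0,0,1]
    - [4.2,0.7,0,0,1]
    - [4.2,0.7,0,0,1]
    - [0,0,0,0,1]

```text
t: 46.05
eef_pos: [0.6857, 0.1095, 0.1734]
tool_rot: [-0.002, 0.678, 0.735, 0.002]
contact_force: [-0.6, 0.9, 0.8]
gripper_width: 1.001
grasp_force: 0.0
```

Emit:
carry_out:
  targets:
    - [0,0,0.5,-8,1]
    - [0,0,0.5,-8,1]
    - [0,0,0.5,-8,1]
    - [0,0,0,-8,1]
    - [0,0,0,-8,1]
    - [0,0,0,-8,1]
    - [0,0,0,-8,1]
    - [0,0,0,-8,1]
    - [0,0,0,-8,1]
    - [0,0,0,-8,1]
    - [0,0,0,0,1]

```text
t: 47.15
eef_pos: [0.6863, 0.0986, 0.1586]
tool_rot: [-0.0, 0.052, 0.999, 0.0]
contact_force: [-0.2, 0.3, -0.6]
gripper_width: 1.005
grasp_force: 0.0
```

```bash
python3 tin.py w15 .687 .096
```

```text
t 47.15 tin [687.4362  94.8338] 66x47 axis 84.1 px [314.2683 208.2195]
eef [0.6863 0.0986 0.1586] head 174.1 q7 1.12 move cm [-0.1614 -0.3687 15.256 ] turn -0.3
```

Emit:
carry_out:
  targets:
    - [-0.15,-0.35,4,-0.3,1]
    - [0,0,4,0,1]
    - [0,0,4,0,1]
    - [0,0,3,0,1]
    - [0,0,0,0,-1]
    - [0,0,0,0,-1]
    - [0,0,0,0,-1]
    - [0,0,0,0,-1]
    - [0,0,-4,0,-1]
    - [0,0,-5,0,-1]
    - [0,0,-5,0,-1]
    - [0,0,-2,0,-1]

```text
t: 48.4
eef_pos: [0.6905, 0.0962, 0.1766]
tool_rot: [0.005, 0.05, 0.999, 0.001]
contact_force: [0.6, 0.6, -1.5]
gripper_width: 0.714
grasp_force: 67.6
```

Emit:
carry_out:
  targets:
    - [0,0,0,8,-1]
    - [0,0,0,8,-1]
    - [0,0,0,8,-1]
    - [0,0,0,8,-1]
    - [0,0,0,8,-1]
    - [0,0,0,8,-1]
    - [0,0,0,8,-1]
    - [0,0,0,8,-1]
    - [0,0,0,8,-1]
    - [0,0,0,8,-1]
    - [0,0,0,0,-1]

```text
t: 49.5
eef_pos: [0.6877, 0.0958, 0.1701]
tool_rot: [0.0, 0.68, 0.733, 0.001]
contact_force: [-0.3, -0.0, -1.7]
gripper_width: 0.713
grasp_force: 67.6
```

Emit:
carry_out:
  targets:
    - [-4.1,-0.8,0,0,-1]
    - [-4.1,-0.8,0,0,-1]
    - [-4.1,-0.8,0,0,-1]
    - [-4.1,-0.8,0,0,-1]
    - [-4.1,-0.8,0,0,-1]
    - [-4.1,-0.8,0,0,-1]
    - [-4.1,-0.8,0,0,-1]
    - [0,0,0,0,-1]
    - [0,0,0,0,-1]

```text
t: 50.4
eef_pos: [0.6529, -0.1968, 0.1696]
tool_rot: [0.0, 0.68, 0.733, 0.0]
contact_force: [1.5, 1.4, -0.8]
gripper_width: 0.718
grasp_force: 67.6
```

```bash
python3 d.py h1 .008
```

```text
50.4 [ 0.6529 -0.1968  0.1696] 0.7177303569418975 67.6069580996409 94.29665700488941 0.34384092328999577 move [ 0.2937 -0.233   7.7047] turn 0.29665700488941127
```

Emit:
carry_out:
  targets:
    - [0.2,-0.2,2,0.3,-1]
    - [0,0,2,0,-1]
    - [0,0,1.5,0,-1]
    - [0,0,1.2,0,-1]
    - [0,0,0.7,0,-1]
    - [0,0,0,0,-1]
    - [0,0,0,0,-1]

```text
t: 51.1
eef_pos: [0.6516, -0.1936, 0.0969]
tool_rot: [0.001, 0.682, 0.732, 0.0]
contact_force: [-4.4, 1.2, 9.9]
gripper_width: 0.721
grasp_force: 68.9
```

Emit:
carry_out:
  targets:
    - [0,0,0,0,1]
    - [0,0,0,0,1]
    - [0,0,0,0,1]
    - [0,0,0,0,1]
    - [0,0,-2,0,1]
    - [0,0,-4,0,1]
    - [0,0,-4,0,1]
    - [0,0,-3,0,1]
    - [-4,-2,0,0,1]
    - [-4,-2,0,0,1]
    - [-3,-2,0,0,1]
    - [0,0,0,0,1]

```text
t: 52.3
eef_pos: [0.5945, -0.3147, 0.225]
tool_rot: [0.001, 0.686, 0.728, -0.002]
contact_force: [-0.3, -0.2, 0.3]
gripper_width: 1.003
grasp_force: 0.0
```

```bash
python3 -c "
from h import *
o,R=tool();print(o['t'],o['eef_pos'],o['contact_force'])
a=[]
for n in('side','wrist'):
    c,im=snap(n,'f_'+n);u,v=proj(c,[.652,-.217,.07])[0].astype(int);r=50 if n=='side' else 90
    print(n,u,v);v0=min(max(v-r,0),400-2*r);u0=u-r
    a.append(cv2.resize(im[v0:v0+2*r,u0:u0+2*r,::-1],(400,400),interpolation=cv2.INTER_CUBIC))
    for P in ([.6552,-.2629,.0892],[.652,-.217,.0892],[.6488,-.1711,.0892],[.6536,-.2399,.1285],[.6504,-.1941,.1285]): print((proj(c,P)[0]-[u0,v0])*400/(2*r))
cv2.imwrite('pics/f.png',np.hstack(a))"
```

```text
52.3 [ 0.5945 -0.3147  0.225 ] [-0.2804 -0.1788  0.2756]
side 346 166
[233.4091 155.0426]
[201.0595 181.2313]
[167.4551 208.4358]
[218.6518 123.7819]
[185.2814 149.9652]
wrist 384 101
[204.8997 312.162 ]
[211.0658 197.3513]
[217.8388  71.2405]
[232.2813 256.5147]
[241.1999 115.6297]
```

View pics/f.png

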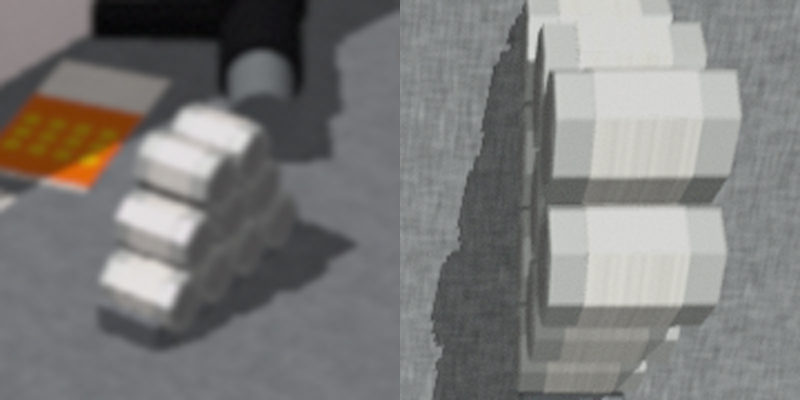

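The final picture shows the finished pyramid, with third-layer tins at (635,258) and (645,125). Both match the predicted positions to within a few millimetres, and nothing touches the arm.

```bash
python3 -c "
from station import bot
print(bot.hand_in())"
```

```text
the job is handed in; nothing more can be done
None
```

I twisted all three caps shut (pointers within about 3° of their ticks), stacked all five loose tins in the pyramid (three in the second layer, two in the third), and handed the job in at about 52 s; no verdict came back.

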